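# Put the sharpening stones back in their boxes

### The job

Sharpening is over: put each of the four loose oilstones (long, short, narrow, round) back in its own wooden box, the one whose recess matches its shape and size, lying flat and fully down in the recess. Oilstones chip, so set each one down gently rather than dropping it in, and leave the cork sanding block and the chisel where they lie.

Things in the scene. Friction and masses are not known exactly. Their poses are not given: they have to be found in the camera images.
- long_stone: Loose long sharpening oilstone, two-layer combination stone, rectangular, 150 long x 50 wide x 25 mm high, pale grey top layer on a dark grey lower layer; about 0.43 kg. Lies flat on the bench, fine layer up. Origin: centre of its underside, on the bench; z up; x along its length, y across it. Belongs in long_box.
- short_stone: Loose short sharpening oilstone, two-layer combination stone, rectangular, 100 long x 50 wide x 25 mm high, pale grey top layer on a dark grey lower layer; about 0.29 kg. Lies flat on the bench, fine layer up. Origin: centre of its underside, on the bench; z up; x along its length, y across it. Belongs in short_box.
- narrow_stone: Loose narrow sharpening oilstone, two-layer combination stone, rectangular stick, 125 long x 28 wide x 22 mm high, pale grey top layer on a dark grey lower layer; about 0.18 kg. Lies flat on the bench, fine layer up. Origin: centre of its underside, on the bench; z up; x along its length, y across it. Belongs in narrow_box.
- round_stone: Loose round sharpening oilstone, two-layer combination stone, a puck of 64 mm diameter, 28 mm high, pale grey top layer on a dark grey lower layer; about 0.21 kg. Lies flat on the bench, fine layer up. Origin: centre of its underside, on the bench; z up. Belongs in round_box.
- long_box: Fixed open wooden box of the long stone: pale beech block 184 x 84 mm, 18 mm high, with one 162 x 62 mm rectangular recess in its top (6 mm play round the stone). Recess floor 8 mm above the bench; a seated stone stands 15 mm proud. Thumb notches: middle 44 mm of the long walls only 11 mm high. Fast to the bench. Origin: centre of its underside; z up; x along its length, y across it.
- short_box: Fixed open wooden box of the short stone: pale beech block 134 x 84 mm, 18 mm high, with one 112 x 62 mm rectangular recess in its top (6 mm play round the stone). Recess floor 8 mm above the bench; a seated stone stands 15 mm proud. Thumb notches: middle 44 mm of the long walls only 11 mm high. Fast to the bench. Origin: centre of its underside; z up; x along its length, y across it.
- narrow_box: Fixed open wooden box of the narrow stone: pale beech block 159 x 62 mm, 18 mm high, with one 137 x 40 mm rectangular recess in its top (6 mm play round the stone). Recess floor 8 mm above the bench; a seated stone stands 12 mm proud. Thumb notches: middle 44 mm of the long walls only 11 mm high. Fast to the bench. Origin: centre of its underside; z up; x along its length, y across it.
- round_box: Fixed open wooden box of the round stone: pale beech block 100 x 100 mm, 18 mm high, with one 76 mm diameter round recess in its top (6 mm play round the stone). Recess floor 8 mm above the bench; a seated stone stands 18 mm proud. No notches. Fast to the bench. Origin: centre of its underside; z up; x and y along its sides.
- cork_block: Loose brown cork sanding block, 110 x 56 x 28 mm, lying among the stones and boxes; a bystander, to be left alone. Origin: centre of its underside; x along its length.
- chisel: Loose freshly honed bench chisel, 260 mm long, turned pale wooden handle (30 mm thick) and 20 mm wide steel blade, lying on the bench to the left of the stones and boxes; a bystander, to be left alone. Origin: on the bench below its ferrule, near its middle; x along it towards the blade.
Not all that is in view belongs to the job. Leave any red look-alike of the round_box alone.

How it is judged:
By the outcome, as a careful person would: the job done as asked, in the order asked, and still so for the second after the job is handed in, with the robot touching nothing.
It also fails if it takes over 104 s, if anything falls off the work surface, if the arm or the gripper's body presses on something with over 40 N, if the wrist force passes 120 N, or if a joint passes its speed limit or range.

### The arm

A 6-joint arm with a two-finger parallel gripper is mounted at the origin on the work surface. World frame = base frame: x ahead of the robot, y to its left, z up, the work surface at z = 0. Lengths are in m, angles in rad, forces in N, time in s.
With the tool pointing down it reaches from about 0.35 to 0.775 m from the base axis. Payload 7.3 kg.
Tool frame: the origin (TCP) lies between the finger pads; the fingertips stand 14 mm ahead of it and the grasp point (between the pads) lies 5 mm behind it; z points along the fingers, y is the direction in which the jaws open and shut (so a half turn about z gives the same grasp; the last joint's range is limited). The gripper opens to 92 mm and grips with 3 to 60 N. Pads are 19 mm wide; open, the fingers measure 130 mm over their backs; the gripper's body (75 mm by 190 mm) begins 47 mm behind the grasp point.
Start: joints at [1.14, 0.342, 1.524, -0, 1.275, -0.146], TCP at [0.147, 0.504, 0.241] pointing down, gripper open.
Joint ranges: [-2.53, 2.53], [-0.77, 2.02], [0.04, 2.7], [-1, 4.14], [0.28, 2.66], [-3.11, 3.11]. Speed limits (rad/s): [2.57, 2.57, 3.14, 3.14, 3.14, 3.14].

### API

Orientations are given as a rotation vector (axis times angle).
In Python, from cell import arm, camera, camera_params, ticket, spotter gives the robot as it stands.
- The arm moves only by the tool jog_arm, never from a script. Its argument "steps" is one flat list of numbers, 7 for each row, row after row: the shift along the world's x, y, z in mm, then the turn, a rotation vector about the world's x, y, z in degrees, then the finger opening in mm, from 0 to 91.8. In form: [x, y, z, rx, ry, rz, grip, x, y, z, rx, ry, rz, grip, ...]. A call has 1 to 12 rows; each row shifts and turns the commanded pose from where the row before left it; what a row does not reach is not made up. A row lasts 1/8 s, in which the tool goes at most 62.5 mm and 10.7 degrees, less where a joint would pass 70% of its speed; a pose out of reach is approached as far as the arm can. A call with a gripper value outside its range is refused whole. The fingers move at their own pace and stop on an object; the grip force is fixed at half the most. Time passes only in rows, so rows that do not move let the fingers close. It gives the time, the measured TCP pose, the force and the opening at its end, in the units of the state.
- arm.state(): the state, without advancing time (a new reading comes with each control period).
- camera(name): name is "scene" or "top" or "wrist"; returns (picture, depth): 400x640x3 uint8, red, green, blue; 400x640 float32, m along the optical axis (not along the pixel's ray), 0 where there is no reading.
- camera_params(name): a dict with "fovy" (degrees; the focal length in pixels is half the picture's height over the tangent of half this angle, whatever the lens; pixels are square), "cx", "cy" (the principal point, pixels), "xyz" and "orientation" of the camera in the world. Camera axes: x right, y down, z forward; pixel columns grow to the right and rows downward; lengths in m; the calibration is good to about 2 mm. The wrist camera is an equidistant fisheye: a pixel r from the principal point sees the ray r / f radians off the axis. A picture is of the moment at which its call begins: read the wrist's pose just before it. camera_params takes no time and is no camera call; for the wrist camera it gives the pose at the moment of the call.
- ticket.job_done(): hands the job in, once; it reports no verdict.
Trained networks look in the newest picture that a camera, given by its name, has taken for a name from the list of things; names that differ only in an ending like _2 or _b are one class to them, and where a whole thing is asked for, a point or a joint stands for the part that bears it (a point fixed in the world has none). Each returns a list of dicts, best first, with "confidence" (0 to 1); they miss things now and then, are a little off and sometimes report something else, mostly with a low value. They report only what shows in the picture. A call takes as long as a camera call. They do not tell look-alikes from the thing itself.
- spotter.boxes_of(name, camera): "bbox" ([left, top, width, height] as shares, 0 to 1, of the picture: columns of its width, rows of its height, round what is visible of it).
- spotter.regions_of(name, camera): "mask" (400x640 bool, what is visible of it) and "bbox" ([left, top, width, height] as shares, 0 to 1, of the picture: columns of its width, rows of its height, round what is visible of it).
The state is a dict: "time_s": time; "q": joint angles; "joint_vel": joint speeds; "joint_efforts": joint torques, N m; "tcp_pos": TCP position; "tool_rot": TCP orientation; "force": force on the tool from outside, world axes, zero at the start; "torque": the same for the moment, N m; "opening": opening from 0.0 (shut) to 1.0 (fully open).
Only numpy, scipy, OpenCV 4.12 (cv2) and the standard library are available. Lean on these libraries where they do the work, as an engineer would, in place of code of your own. Each camera call takes 0.05 s, during which the arm holds its last target. There are 200 camera calls.

## Working session

There is one attempt and no reset: what is moved stays moved. The work goes in short steps, Python scripts to look and compute and a tool call to move; the robot and the scene stay as the last step left them, time stands still between calls to the robot, and variables do not carry over. Pictures are saved under pics/ and viewed, about 12 in all and at most 16, crops included, and the job is handed in when it is done.

Besides the shell and the picture viewer there is one more tool, called by a JSON object that holds its "fn" and its "kwargs". jog_arm: Moves the arm, as the interface text tells. Its arguments: {"type":"object","properties":{"steps":{"type":"array","items":{"type":"number"}}},"required":["steps"]}

```bash
mkdir -p pics; cat > h.py <<'E'
import numpy as np,cv2
from scipy.spatial.transform import Rotation as R
from cell import arm,camera,camera_params,ticket,spotter
def rot(o):
    o=np.array(o,float)
    return o if o.shape==(3,3) else (R.from_rotvec(o).as_matrix() if o.size==3 else R.from_quat(o).as_matrix())
def cloud(name,d):
    p=camera_params(name);f=200/np.tan(np.radians(p['fovy'])/2)
    v,u=np.mgrid[0:400,0:640];X=np.stack([(u+0.5-p['cx'])/f,(v+0.5-p['cy'])/f,np.ones_like(u,float)],-1)*d[...,None]
    return X@rot(p['orientation']).T+np.array(p['xyz'])
E
python3 - <<'E'
from h import *
print(camera_params('top'),camera_params('scene'),arm.state())
im,d=camera('top');cv2.imwrite('pics/top.png',im[...,::-1]);np.savez('top.npz',im=im,d=d)
P=cloud('top',d)
np.save('P.npy',P)
for n in ['long_stone','short_stone','narrow_stone','round_stone','long_box','short_box','narrow_box','round_box','cork_block','chisel']:
    for r in spotter.regions_of(n,'top')[:3]:
        m=r['mask']&(d>0)
        if m.sum()<20: continue
        Q=P[m];zt=np.percentile(Q[:,2],80)
        S=Q[abs(Q[:,2]-zt)<.006] if 'box' not in n else Q
        (c,s,a)=cv2.minAreaRect((S[:,:2]*1000).astype(np.float32))
        print(n,round(r['confidence'],2),m.sum(),'z',round(zt,3),'c',np.round(c),'s',np.round(s),'a',round(a,1),'bb',np.round(np.array(r['bbox'])*[640,400,640,400]))
im,d=camera('scene');cv2.imwrite('pics/scene.png',im[...,::-1])
E
```

```text
{'fovy': 52.007902101312816, 'cx': 318.3715942470098, 'cy': 200.96407768726712, 'xyz': array([0.23489374, 0.1325121 , 1.37575056]), 'orientation': array([-2.11112053,  2.15156024, -0.19040206])} {'fovy': 51.71751452995325, 'cx': 318.6153318362261, 'cy': 202.58728122727922, 'xyz': array([ 1.41191603, -0.50794703,  0.91922134]), 'orientation': array([-2.02042481, -1.07541326,  0.52373034])} {'time_s': 0.0, 'q': array([ 1.14000417e+00,  3.42710325e-01,  1.52503271e+00,  1.18059346e-05,
        1.27542505e+00, -1.45995558e-01]), 'joint_vel': array([ 0.00023714, -0.00052564,  0.00116327, -0.00038934,  0.00101566,
       -0.00111876]), 'joint_efforts': array([-3.85188478e-04, -4.31265843e+01, -2.44214523e+01,  7.14380457e-02,
        5.60346292e-02, -1.66327150e-04]), 'tcp_pos': array([0.14730902, 0.50349203, 0.24004592]), 'tool_rot': array([-4.45787219e-01, -3.10933906e+00,  2.36709372e-03]), 'force': array([-0.39054297,  0.35706447, -0.69362988]), 'torque': array([-0.03631362, -0.01641048, -0.01583577]), 'opening': 0.9986266371509998}
long_stone 0.68 687 z 0.028 c [442. 156.] s [ 47. 149
[... 470 characters left out ...]
.  22.]
round_stone 0.57 862 z 0.019 c [651. 279.] s [100. 101.] a 83.1 bb [258. 138.  30.  33.]
short_box 0.73 966 z 0.017 c [440. 364.] s [139.  83.] a 6.5 bb [232. 193.  30.  43.]
narrow_box 0.78 930 z 0.017 c [ 441. -355.] s [ 68. 161.] a 71.1 bb [445. 186.  30.  47.]
round_box 0.98 831 z 0.019 c [651. 281.] s [104. 101.] a 83.0 bb [258. 137.  33.  32.]
round_box 0.65 877 z 0.019 c [262. 352.] s [97. 98.] a 88.2 bb [231. 250.  32.  31.]
round_box 0.61 888 z 0.019 c [623. 591.] s [114. 105.] a 67.5 bb [163. 144.  37.  37.]
cork_block 0.9 612 z 0.03 c [434.   4.] s [105.  55.] a 0.2 bb [347. 195.  20.  35.]
chisel 0.65 500 z 0.027 c [624. 430.] s [ 27. 239.] a 80.2 bb [215. 121.  23.  70.]
```

View pics/top.png

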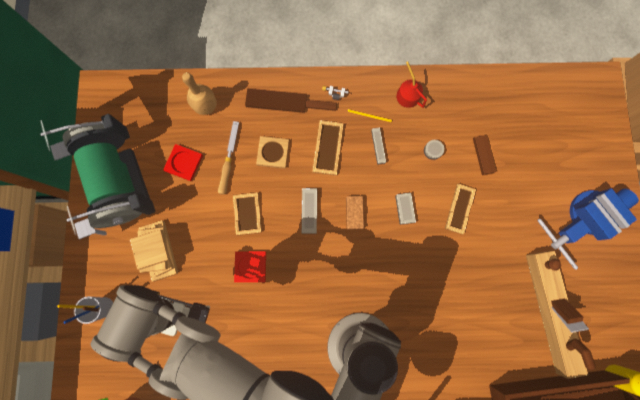

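View pics/scene.png

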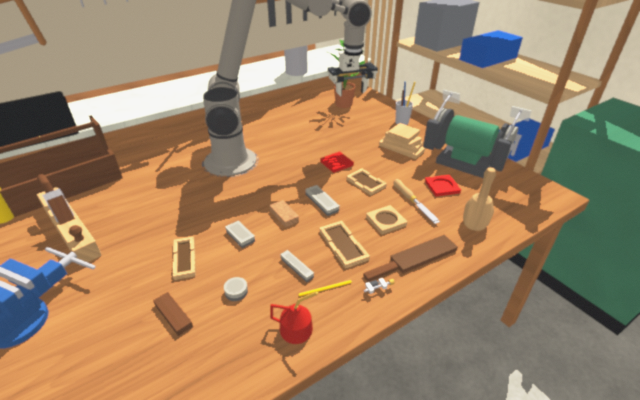

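The top view shows long stone (309,210), short (405,208), narrow (379,146) and round (433,149). The boxes are long (328,147), short (247,213), narrow (461,208) and round (272,152), with red decoys at (183,162) and (250,266) and the cork at (355,211). The scene view agrees. Next I'll fit poses precisely.

```bash
cat > fit.py <<'E'
from h import *
from scipy.optimize import minimize
def fit(P,c0,size,zlo,zhi,rnd=False):
    """top-surface points near c0 -> centre, yaw of long side (deg)"""
    m=(np.linalg.norm(P[...,:2]-c0,axis=-1)<.62*np.hypot(*size))&(P[...,2]>zlo)&(P[...,2]<zhi)
    n,l,st,_=cv2.connectedComponentsWithStats(m.astype(np.uint8))
    k=1+np.argmax(st[1:,4]); Q=P[l==k]
    if size[0]==size[1] and rnd: 
        return np.r_[np.ptp(Q[:,:2],axis=0)/2+Q[:,:2].min(0),0],np.ptp(Q[:,:2],axis=0),np.median(Q[:,2])
    (c,s,a)=cv2.minAreaRect((Q[:,:2]*1000).astype(np.float32))
    # hull-based moments of filled silhouette
    mk=cv2.morphologyEx((l==k).astype(np.uint8),cv2.MORPH_CLOSE,np.ones((5,5)))
    cs,_=cv2.findContours(mk,cv2.RETR_EXTERNAL,2); f=np.zeros_like(mk);cv2.drawContours(f,cs,-1,1,-1)
    X=P[f>0][:,:2]; w,V=np.linalg.eigh(np.cov(X.T)); yaw=np.degrees(np.arctan2(V[1,1],V[0,1]))
    return np.r_[X.mean(0),(yaw+90)%180-90],np.sqrt(w[::-1]*12),np.median(Q[:,2]),np.array(c)/1000,np.round(s),round(a,1)
E
python3 - <<'E'
from fit import *
P=np.load('P.npy')
print('bench z',np.median(P[170:185,300:420,2]))
print('px guess long box',P[147,328])
L=dict(long_stone=([.442,.156],(.15,.05),.018),short_stone=([.446,-.166],(.1,.05),.018),narrow_stone=([.664,-.086],(.125,.028),.016),round_stone=([.648,-.276],(.064,.064),.018),
long_box=(P[147,328,:2],(.184,.084),.006),short_box=([.44,.364],(.134,.084),.006),narrow_box=([.441,-.355],(.159,.062),.006),round_box=([.651,.28],(.1,.1),.006),cork=([.434,.004],(.11,.056),.02))
for n,(c,s,z) in L.items():
    r=fit(P,np.array(c),s,z,.05); print(n,*[np.round(x,3) for x in r])
E
```

```text
bench z 0.0003226293614625453
px guess long box [0.66371565 0.08700343 0.00934027]
long_stone [0.441 0.156 0.345] [0.163 0.05 ] 0.025 [0.443 0.156] [ 47. 150.] 89.0
short_stone [ 0.444 -0.166 -8.272] [0.106 0.07 ] 0.025 [ 0.444 -0.167] [99. 52.] 6.6
narrow_stone [ 0.664 -0.086  7.416] [0.125 0.029] 0.022 [ 0.665 -0.087] [125.  29.] 7.6
round_stone [  0.645  -0.274 -44.632] [0.133 0.055] 0.028 [ 0.647 -0.276] [60. 64.] 43.8
long_box [ 0.663  0.088 -8.535] [0.202 0.085] 0.011 [0.666 0.089] [ 92. 189.] 82.1
short_box [ 0.437  0.365 18.82 ] [0.148 0.096] 0.011 [0.438 0.367] [134.  89.] 5.4
narrow_box [  0.44   -0.351 -36.401] [0.188 0.1  ] 0.012 [ 0.443 -0.357] [ 69. 166.] 71.2
round_box [ 0.649  0.279 19.199] [0.146 0.102] 0.015 [0.651 0.281] [105. 101.] 83.0
cork [ 4.3200e-01  5.0000e-03 -1.1452e+01] [0.124 0.064] 0.028 [0.435 0.004] [108.  56.] 0.3
```

{"fn": "jog_arm", "kwargs": {"steps": [37, -43, 0, 0, 0, 2, 91, 37, -43, 0, 0, 0, 2, 91, 37, -43, 0, 0, 0, 2, 91, 37, -43, 0, 0, 0, 2, 91, 37, -43, 0, 0, 0, 2, 91, 37, -43, 0, 0, 0, 2, 91, 37, -43, 0, 0, 0, 2, 91, 36, -46, 0, 0, 0, 1, 75, 0, 0, 0, 0, 0, 0, 75, 0, 0, 0, 0, 0, 0, 75]}}

```text
time_s: 1.85
tcp_pos: [0.4421, 0.1571, 0.2406]
tool_rot: [-0.038, -3.141, -0.001]
force: [0.1, 0.3, 0.6]
opening: 0.819
```

```bash
cat >> fit.py <<'E'
def wcloud():
    p=camera_params('wrist'); im,d=camera('wrist')
    f=200/np.tan(np.radians(p['fovy'])/2); v,u=np.mgrid[0:400,0:640]
    a=(u+.5-p['cx'])/f;b=(v+.5-p['cy'])/f;r=np.hypot(a,b)+1e-9
    k=np.tan(np.minimum(r,1.4))/r; X=np.stack([a*k,b*k,np.ones_like(a)],-1)*d[...,None]
    X[(d<=0)|(r>1.3)]=np.nan
    return im,X@rot(p['orientation']).T+np.array(p['xyz'])
def yawj():
    s=arm.state(); M=rot(s['tool_rot']); return np.degrees(np.arctan2(M[1,1],M[0,1])),np.degrees(np.arccos(-M[2,2]))
def wfit(P,c0,size,zlo,zhi,dil=0):
    m=(np.linalg.norm(P[...,:2]-c0,axis=-1)<.62*np.hypot(*size))&(P[...,2]>zlo)&(P[...,2]<zhi)
    m=cv2.morphologyEx(m.astype(np.uint8),cv2.MORPH_OPEN,np.ones((2,2)))
    n,l,st,_=cv2.connectedComponentsWithStats(m)
    Q=P[l==1+np.argmax(st[1:,4])]
    (c,s,a)=cv2.minAreaRect((Q[:,:2]*1000).astype(np.float32))
    return np.round(c,1),np.round(s),round(a if s[0]>s[1] else a-90,1),round(np.median(Q[:,2]),4),len(Q)
LL=dict(long_stone=([.442,.156],(.15,.05),.018,.03),short_stone=([.444,-.166],(.1,.05),.018,.03),narrow_stone=([.664,-.086],(.125,.028),.016,.03),round_stone=([.648,-.276],(.064,.064),.018,.035),
long_box=([.666,.089],(.184,.084),.0135,.022),short_box=([.438,.367],(.134,.084),.0135,.022),narrow_box=([.443,-.357],(.159,.062),.0135,.022),round_box=([.651,.28],(.1,.1),.0135,.022))
E
python3 - <<'E'
from fit import *
s=arm.state();print(s['tcp_pos'],yawj(),s['q'],s['force'],camera_params('wrist'))
im,P=wcloud();cv2.imwrite('pics/w1.png',im[...,::-1])
for n in LL:
    c,z,lo,hi=LL[n]
    try: print(n,wfit(P,np.array(c),z,lo,hi))
    except Exception as e: print(n,'none')
E
```

```text
[0.44209597 0.15705262 0.24061807] (np.float64(88.62959390955689), np.float64(0.047403948975880024)) [ 1.77403598e-01  2.40190188e-01  1.66897005e+00  5.89180692e-04
  1.23304525e+00 -1.36967019e+00] [0.14330963 0.34800604 0.63597551] {'fovy': 65.70646984690485, 'cx': 324.36631986548184, 'cy': 205.04250667065298, 'xyz': array([0.36218288, 0.15870206, 0.38392876]), 'orientation': array([2.08481518, 2.03417048, 0.30351487])}
long_stone (array([449.4, 159.2]), array([ 53., 160.]), -2.0, np.float64(nan), 5086)
short_stone (array([ 463.7, -151.4]), array([ 54., 129.]), -28.5, np.float64(nan), 1747)
narrow_stone none
round_stone none
long_box (array([501.2, 109. ]), array([ 84., 186.]), -3.2, np.float64(0.0173), 471)
short_box (array([396.2, 370.6]), array([49., 99.]), -84.8, np.float64(nan), 875)
narrow_box (array([ 396.3, -332.2]), array([61., 63.]), -19.4, np.float64(nan), 401)
round_box (array([556.3, 206. ]), array([280.,  31.]), 18.2, np.float64(nan), 289)
```

View pics/w1.png

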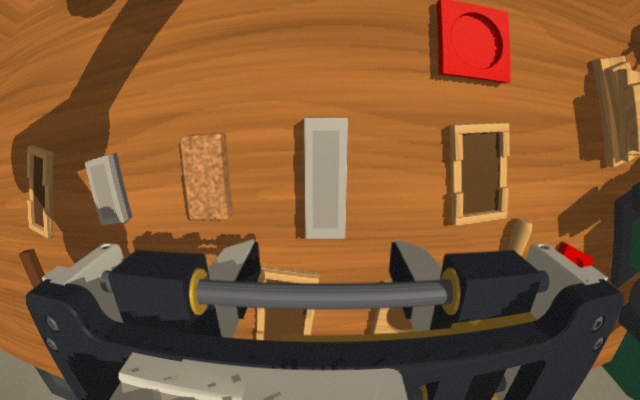

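The wrist view shows the long stone (326,178) centred between the fingers, with the cork at (205,177), short box (480,174), and the decoy top right. The mask bug gave NaNs, so I'll fix it and refit.

```bash
sed -i 's/    m=cv2.morphologyEx(m.astype(np.uint8),cv2.MORPH_OPEN,np.ones((2,2)))/    m=cv2.morphologyEx(m.astype(np.uint8),cv2.MORPH_OPEN,np.ones((3,3)))/' fit.py
cat > look.py <<'E'
import sys
from fit import *
s=arm.state();print(s['time_s'],np.round(s['tcp_pos'],4),np.round(yawj(),1),np.round(s['q'],2),np.round(s['force'],1))
im,P=wcloud();
if len(sys.argv)>2: cv2.imwrite(sys.argv[2],im[...,::-1])
print('bench',np.nanmedian(P[120:200,250:290,2]))
for n in sys.argv[1].split(','):
    c,z,lo,hi=LL[n]
    try: print(n,wfit(P,np.array(c),z,lo,hi))
    except Exception as e: print(n,'none')
E
python3 look.py long_stone,short_box,short_stone,long_box
```

```text
1.9 [0.4418 0.1576 0.2407] [88.7  0. ] [ 0.18  0.24  1.67  0.    1.23 -1.37] [ 0.4 -0.2  0.9]
bench -0.00044747765763647473
long_stone (array([443.1, 157.9]), array([ 51., 150.]), -1.7, np.float64(0.0245), 5075)
short_box (array([393.6, 362.6]), array([45., 85.]), -84.8, np.float64(0.0171), 883)
short_stone (array([ 444.1, -163.9]), array([100.,  53.]), 5.2, np.float64(0.025), 1740)
long_box (array([577.4, 104. ]), array([84., 16.]), 87.7, np.float64(0.0173), 448)
```

{"fn": "jog_arm", "kwargs": {"steps": [54, -10, 0, 0, 0, 0, 75, 54, -10, 0, 0, 0, 0, 75, 54, -10, 0, 0, 0, 0, 75, 56, -10, 0, 0, 0, 0, 75, 0, 0, 0, 0, 0, 0, 75, 0, 0, 0, 0, 0, 0, 75]}}

```text
time_s: 2.7
tcp_pos: [0.6594, 0.1184, 0.2403]
tool_rot: [-0.033, -3.14, -0.0]
force: [0.0, 0.5, 1.0]
opening: 0.817
```

```bash
python3 look.py long_box,round_box,narrow_stone,round_stone,long_stone,short_box pics/w2.png
```

```text
2.7 [0.6594 0.1184 0.2403] [88.8  0.1] [ 0.06  0.62  1.07  0.    1.46 -1.49] [0.  0.5 1. ]
bench 0.001666009648619099
long_box (array([607.6,  98.8]), array([85., 70.]), 81.2, np.float64(0.0173), 1569)
round_box (array([650.9, 281.4]), array([102., 100.]), 82.8, np.float64(0.0172), 3050)
narrow_stone (array([665.5, -84.8]), array([125.,  31.]), 7.2, np.float64(0.0217), 1779)
round_stone (array([ 648. , -272.8]), array([63., 63.]), 30.2, np.float64(0.0279), 935)
long_stone (array([479.9, 157. ]), array([50., 77.]), -1.4, np.float64(0.0246), 2625)
short_box (array([483., 371.]), array([44., 85.]), -84.6, np.float64(0.017), 744)
```

View pics/w2.png

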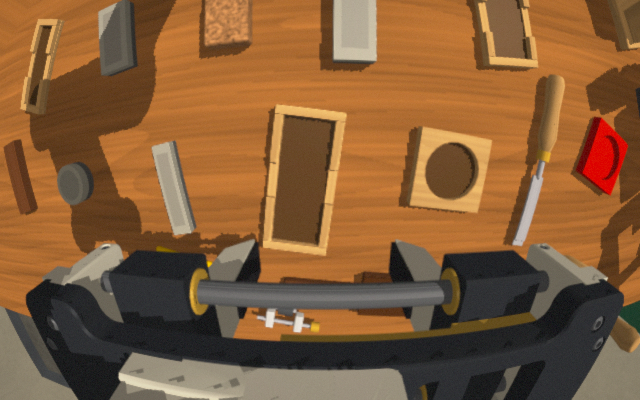

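{"fn": "jog_arm", "kwargs": {"steps": [-30, -50, 0, 0, 0, 0, 75, -30, -50, 0, 0, 0, 0, 75, -30, -50, 0, 0, 0, 0, 75, -30, -50, 0, 0, 0, 0, 75, -30, -50, 0, 0, 0, 0, 75, -30, -50, 0, 0, 0, 0, 75, -20, -50, 0, 0, 0, 0, 75, 0, 0, 0, 0, 0, 0, 75, 0, 0, 0, 0, 0, 0, 75]}}

```text
time_s: 3.88
tcp_pos: [0.4602, -0.2319, 0.2416]
tool_rot: [0.036, 3.14, -0.0]
force: [-0.4, -0.7, -0.7]
opening: 0.815
```

```bash
python3 look.py narrow_box,short_stone,round_stone,narrow_stone,long_stone pics/w3.png
```

```text
3.875 [ 0.4602 -0.2319  0.2416] [88.7  0.1] [-0.62  0.32  1.55  0.    1.27 -2.16] [-0.4 -0.7 -0.7]
bench -0.00023864653858163276
narrow_box (array([ 392.7, -334.7]), array([63., 58.]), 71.2, np.float64(0.0175), 1127)
short_stone (array([ 444.4, -165.6]), array([101.,  51.]), 5.8, np.float64(0.0245), 3384)
round_stone (array([ 661.5, -276. ]), array([60., 36.]), 87.5, np.float64(0.0275), 669)
narrow_stone none
long_stone (array([443.3, 157.3]), array([ 53., 150.]), -1.9, np.float64(0.024), 2100)
```

Wrist view 2 shows the long box (305,180), round box (450,170), narrow stone (173,187), and chisel and decoy to the right. The notches split the box rims, so I'll fit the whole rim.

```bash
cat >> fit.py <<'E'
def bfit(P,c0,size):
    m=(np.linalg.norm(P[...,:2]-c0,axis=-1)<.56*np.hypot(*size))&(P[...,2]>.0135)&(P[...,2]<.022)
    m=cv2.morphologyEx(m.astype(np.uint8),cv2.MORPH_OPEN,np.ones((2,2)))>0
    Q=P[m]; Q=Q[np.isfinite(Q[:,2])&(Q[:,2]>.0135)&(Q[:,2]<.022)]
    (c,s,a)=cv2.minAreaRect((Q[:,:2]*1000).astype(np.float32))
    return np.round(c,1),np.round(s),round(a if s[0]>s[1] else a-90,1),len(Q)
E
cat >> look.py <<'E'
for n in sys.argv[1].split(','):
    if 'box' in n:
        print('B',n,bfit(P,np.array(LL[n][0]),LL[n][1]))
E
python3 look.py narrow_box
```

```text
3.925 [ 0.4605 -0.2315  0.2414] [88.8  0.1] [-0.61  0.32  1.55  0.    1.27 -2.16] [ 0.5  0.4 -0.2]
bench -0.00024626386105230935
narrow_box (array([ 392.9, -335.3]), array([64., 58.]), 71.0, np.float64(0.0175), 1129)
B narrow_box (array([ 441.5, -351.1]), array([ 62., 159.]), -19.2, 1835)
```

View pics/w3.png

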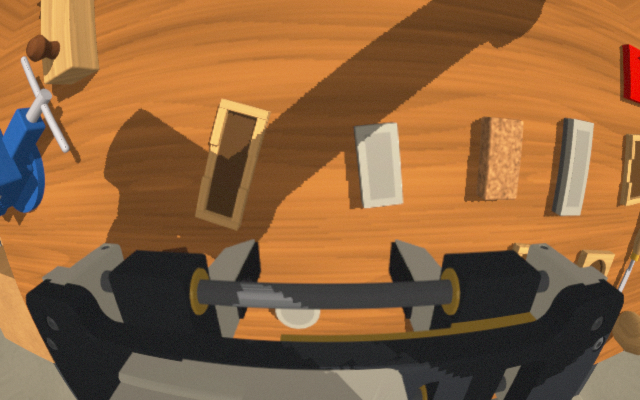

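{"fn": "jog_arm", "kwargs": {"steps": [-8, 33, 0, 0, 0, 3.5, 75, -8, 33, 0, 0, 0, 3.5, 75, 0, 0, -50, 0, 0, 0, 75, 0, 0, -50, 0, 0, 0, 75, 0, 0, -50, 0, 0, 0, 75, 0, 0, -40, 0, 0, 0, 75, 0, 0, -15, 0, 0, 0, 75, 0, 0, 0, 0, 0, 0, 75, 0, 0, 0, 0, 0, 0, 75]}}

```text
time_s: 5.1
tcp_pos: [0.4452, -0.1667, 0.0366]
tool_rot: [-0.158, 3.136, -0.001]
force: [0.7, -0.4, 0.3]
opening: 0.819
```

{"fn": "jog_arm", "kwargs": {"steps": [0, 1, -10, 0, 0, 0, 75, 0, 0, -6, 0, 0, 0, 75, 0, 0, 0, 0, 0, 0, 75, 0, 0, 0, 0, 0, 0, 40, 0, 0, 0, 0, 0, 0, 40, 0, 0, 0, 0, 0, 0, 40, 0, 0, 0, 0, 0, 0, 40, 0, 0, 0, 0, 0, 0, 40, 0, 0, 0, 0, 0, 0, 40]}}

```text
time_s: 6.22
tcp_pos: [0.4445, -0.1661, 0.0199]
tool_rot: [-0.156, 3.138, 0.0]
force: [-0.5, 0.8, 3.4]
opening: 0.542
```

{"fn": "jog_arm", "kwargs": {"steps": [0, 0, 30, 0, 0, 0, 40, 0, 0, 50, 0, 0, 0, 40, 0, 0, 20, 0, 0, 0, 40, -1, 55, 0, 0, 0, 0, 40, -1, 55, 0, 0, 0, 0, 40, -1, 55, 0, 0, 0, 0, 40, -1, 55, 0, 0, 0, 0, 40, -1, 55, 0, 0, 0, 0, 40, -1, 55, 0, 0, 0, 0, 40, -1, 55, 0, 0, 0, 0, 40, 0, 55, 0, 0, 0, 0, 40, 0, 55, 0, 0, 0, -0.5, 40]}}

```text
time_s: 7.72
tcp_pos: [0.4369, 0.3305, 0.1191]
tool_rot: [0.142, -3.138, 0.001]
force: [1.0, 1.3, -3.5]
opening: 0.543
```

{"fn": "jog_arm", "kwargs": {"steps": [0, 38, 0, 0, 0, 0, 40, 0, 0, 0, 0, 0, 0, 40, 0, 0, 0, 0, 0, 0, 40]}}

```text
time_s: 8.1
tcp_pos: [0.437, 0.3661, 0.1189]
tool_rot: [0.142, -3.137, 0.002]
force: [-0.3, -0.4, -2.7]
opening: 0.541
```

```bash
python3 look.py short_box,long_stone pics/w4.png
```

```text
8.1 [0.437  0.3661 0.1189] [95.2  0.1] [ 0.56  0.54  1.56 -0.    1.04 -1.1 ] [-0.3 -0.4 -2.7]
bench 2.740467562872828e-05
short_box (array([389. , 362.6]), array([36., 84.]), -84.8, np.float64(0.0173), 2154)
long_stone (array([442.5, 158.6]), array([ 52., 150.]), -1.5, np.float64(0.0247), 5398)
B short_box (array([390.5, 363.3]), array([37., 83.]), -84.8, 1987)
```

View pics/w4.png

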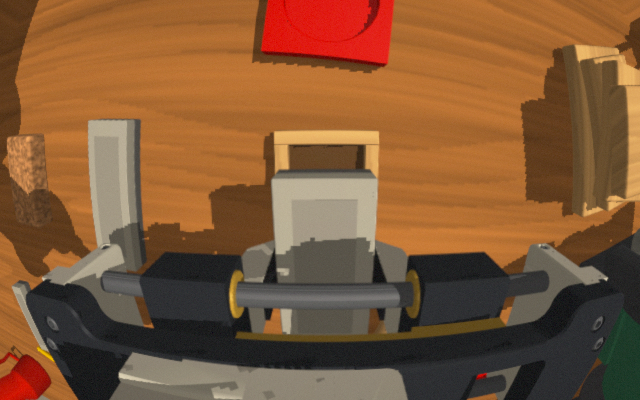

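Stone is held above the short box (325,150), aligned within 1 mm. Lowering.

{"fn": "jog_arm", "kwargs": {"steps": [0.5, 0.5, -30, 0, 0, 0, 40, 0.5, 0.5, -30, 0, 0, 0, 40, 0, 0, -15, 0, 0, 0, 40, 0, 0, -8, 0, 0, 0, 40, 0, 0, -3, 0, 0, 0, 40, 0, 0, -2, 0, 0, 0, 40, 0, 0, -1.5, 0, 0, 0, 40, 0, 0, 0, 0, 0, 0, 40, 0, 0, 0, 0, 0, 0, 40]}}

```text
time_s: 9.28
tcp_pos: [0.4386, 0.368, 0.0305]
tool_rot: [-0.142, 3.138, 0.0]
force: [-0.3, 0.6, -3.6]
opening: 0.545
```

{"fn": "jog_arm", "kwargs": {"steps": [0, -0.5, -1, 0, 0, 0, 40, 0, 0, -1, 0, 0, 0, 40, 0, 0, -0.5, 0, 0, 0, 40, 0, 0, 0, 0, 0, 0, 40, 0, 0, 0, 0, 0, 0, 40]}}

```text
time_s: 9.9
tcp_pos: [0.4384, 0.3673, 0.0279]
tool_rot: [0.142, -3.138, -0.0]
force: [-1.2, -1.6, 0.7]
opening: 0.54
```

{"fn": "jog_arm", "kwargs": {"steps": [0, 0, -0.4, 0, 0, 0, 40, 0, 0, 0, 0, 0, 0, 40]}}

```text
time_s: 10.15
tcp_pos: [0.4384, 0.3673, 0.0279]
tool_rot: [-0.142, 3.138, 0.0]
force: [-3.0, -2.5, 6.0]
opening: 0.544
```

Seated (contact 6 N). Release, rise, and go to the long stone (443, 157.8, yaw −1.7 → jaws 88.3).

{"fn": "jog_arm", "kwargs": {"steps": [0, 0, 0, 0, 0, 0, 56, 0, 0, 0, 0, 0, 0, 70, 0, 0, 0, 0, 0, 0, 70, 0, 0, 30, 0, 0, 0, 75, 0, 0, 50, 0, 0, 0, 75, 0, 0, 40, 0, 0, 0, 75, 1, -52, 0, 0, 0, -2, 75, 1, -52, 0, 0, 0, -2, 75, 1, -52, 0, 0, 0, -2, 75, 1, -53, 0, 0, 0, -1, 75, 0, 0, 0, 0, 0, 0, 75, 0, 0, 0, 0, 0, 0, 75]}}

```text
time_s: 11.65
tcp_pos: [0.4428, 0.1586, 0.1475]
tool_rot: [0.051, 3.141, 0.001]
force: [0.3, 0.8, 0.7]
opening: 0.811
```

```bash
sed -i "s/^short_box=/&/; s/short_box=(\[/short_seated=([.438,.367],(.1,.05),.026,.042),round_seated=([.651,.281],(.064,.064),.026,.045),long_seated=([.665,.09],(.15,.05),.026,.042),narrow_seated=([.4415,-.351],(.125,.028),.024,.04),short_box=([/" fit.py; python3 look.py long_stone,short_seated,short_box
```

```text
11.65 [0.4428 0.1586 0.1475] [88.1  0. ] [ 0.18  0.35  1.81  0.    0.99 -1.36] [0.3 0.8 0.7]
bench -0.0005442947511568874
long_stone (array([442.9, 157.7]), array([ 51., 151.]), -1.6, np.float64(0.0245), 8679)
short_seated (array([438.5, 367.4]), array([101.,  53.]), 5.4, np.float64(0.0322), 3662)
short_box (array([393.1, 362.8]), array([45., 85.]), -84.2, np.float64(0.0171), 1121)
B short_box (array([438.3, 367.3]), array([134.,  85.]), 5.3, 1988)
```

Short stone seated and centred (top at 32–33 mm). Now the long stone.

{"fn": "jog_arm", "kwargs": {"steps": [0, -1, -50, 0, 0, 0, 75, 0, 0, -45, 0, 0, 0, 75, 0, 0, -20, 0, 0, 0, 75, 0, 0, -9, 0, 0, 0, 75, 0, 0, -3, 0, 0, 0, 75, 0, 0, 0, 0, 0, 0, 75, 0, 0, 0, 0, 0, 0, 40, 0, 0, 0, 0, 0, 0, 40, 0, 0, 0, 0, 0, 0, 40, 0, 0, 0, 0, 0, 0, 40, 0, 0, 0, 0, 0, 0, 40]}}

```text
time_s: 13.08
tcp_pos: [0.4427, 0.1575, 0.0207]
tool_rot: [0.05, 3.141, 0.0]
force: [-0.9, 0.6, 5.8]
opening: 0.541
```

{"fn": "jog_arm", "kwargs": {"steps": [0, 0, 30, 0, 0, 0, 40, 0, 0, 50, 0, 0, 0, 40, 0, 0, 20, 0, 0, 0, 40, 44, -13, 0, 0, 0, -2, 40, 44, -13, 0, 0, 0, -2, 40, 44, -13, 0, 0, 0, -2, 40, 44, -13, 0, 0, 0, -0.8, 40, 45, -15, 0, 0, 0, 0, 40, 0, 0, 0, 0, 0, 0, 40, 0, 0, 0, 0, 0, 0, 40]}}

```text
time_s: 14.32
tcp_pos: [0.6621, 0.0904, 0.1185]
tool_rot: [-0.236, -3.129, 0.0]
force: [-1.0, 0.3, -4.3]
opening: 0.543
```

```bash
python3 look.py long_box,narrow_stone,round_box pics/w5.png
```

```text
14.325 [0.6621 0.0904 0.1185] [81.4  0.2] [ 0.02  0.71  1.24  0.    1.19 -1.4 ] [-1.   0.3 -4.3]
bench 0.0006968181151168484
long_box (array([581.7, 102.9]), array([84., 17.]), 81.0, np.float64(0.0173), 1656)
narrow_stone (array([647.8, -86.9]), array([89., 30.]), 7.3, np.float64(0.0217), 2106)
round_box (array([651.1, 281.4]), array([102., 101.]), 82.4, np.float64(0.0171), 4910)
B long_box (array([582.4, 103.2]), array([83., 17.]), 81.1, 1522)
B round_box (array([651.5, 281.4]), array([102., 100.]), 82.5, 4612)
```

View pics/w5.png

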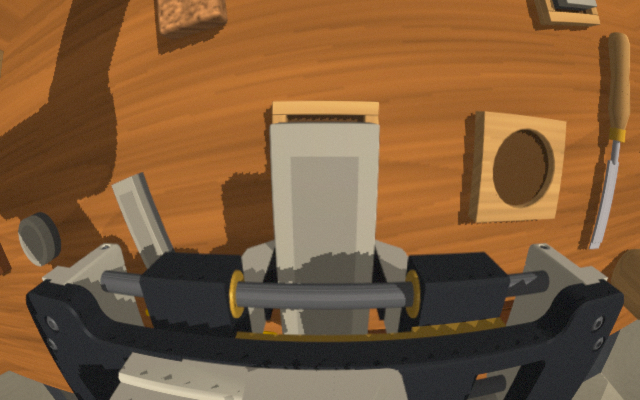

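Stone held over the long box (325,110) with yaw matched. A 2 mm correction in x, then lower.

{"fn": "jog_arm", "kwargs": {"steps": [1, -0.5, -30, 0, 0, -0.3, 40, 1, 0, -30, 0, 0, 0, 40, 0, 0, -15, 0, 0, 0, 40, 0, 0, -7, 0, 0, 0, 40, 0, 0, -3, 0, 0, 0, 40, 0, 0, -2, 0, 0, 0, 40, 0, 0, -1, 0, 0, 0, 40, 0, 0, 0, 0, 0, 0, 40, 0, 0, 0, 0, 0, 0, 40]}}

```text
time_s: 15.5
tcp_pos: [0.6656, 0.0899, 0.0326]
tool_rot: [0.244, 3.132, 0.0]
force: [-0.9, 0.1, -4.0]
opening: 0.544
```

{"fn": "jog_arm", "kwargs": {"steps": [-1, 0, -2, 0, 0, 0, 40, 0, 0, -1, 0, 0, 0, 40, 0, 0, -1, 0, 0, 0, 40, 0, 0, -0.5, 0, 0, 0, 40, 0, 0, 0, 0, 0, 0, 40, 0, 0, 0, 0, 0, 0, 40]}}

```text
time_s: 16.25
tcp_pos: [0.6644, 0.0899, 0.0287]
tool_rot: [0.244, 3.132, 0.0]
force: [-4.8, -0.8, 5.4]
opening: 0.544
```

{"fn": "jog_arm", "kwargs": {"steps": [0, 0, 0, 0, 0, 0, 56, 0, 0, 0, 0, 0, 0, 66, 0, 0, 0, 0, 0, 0, 66, 0, 0, 30, 0, 0, 0, 66, 0, 0, 50, 0, 0, 0, 66, 0, 0, 40, 0, 0, 0, 60, 0, -44, 0, 0, 0, 4, 60, 0, -44, 0, 0, 0, 4, 60, 0, -44, 0, 0, 0, 4, 60, 0, -43, 0, 0, 0, 4, 60, 0, 0, 0, 0, 0, 0, 60, 0, 0, 0, 0, 0, 0, 60]}}

```text
time_s: 17.75
tcp_pos: [0.6645, -0.0849, 0.1477]
tool_rot: [0.193, -3.136, -0.001]
force: [0.7, 0.6, 0.4]
opening: 0.649
```

```bash
python3 look.py narrow_stone,long_seated,round_stone,long_box
```

```text
17.75 [ 0.6645 -0.0849  0.1477] [97.  0.] [-0.24  0.68  1.21  0.    1.25 -1.94] [0.7 0.6 0.4]
bench -0.0005332390867767156
narrow_stone (array([665.3, -85. ]), array([124.,  28.]), 7.4, np.float64(0.0214), 3982)
long_seated (array([645.7,  92.4]), array([ 53., 113.]), -8.9, np.float64(0.0322), 4329)
round_stone (array([ 648. , -273.7]), array([63., 63.]), 2.6, np.float64(0.0277), 2702)
long_box (array([607.8,  98.2]), array([86., 71.]), 80.9, np.float64(0.017), 1367)
B long_box (array([642.9,  93.6]), array([ 86., 141.]), -8.7, 1911)
```

{"fn": "jog_arm", "kwargs": {"steps": [0.5, 0, -50, 0, 0, 0.4, 60, 0, 0, -45, 0, 0, 0, 60, 0, 0, -20, 0, 0, 0, 60, 0, 0, -9, 0, 0, 0, 60, 0, 0, -3, 0, 0, 0, 60, 0, 0, 0, 0, 0, 0, 60, 0, 0, 0, 0, 0, 0, 20, 0, 0, 0, 0, 0, 0, 20, 0, 0, 0, 0, 0, 0, 20, 0, 0, 0, 0, 0, 0, 20, 0, 0, 0, 0, 0, 0, 20]}}

```text
time_s: 19.18
tcp_pos: [0.665, -0.0852, 0.021]
tool_rot: [-0.205, 3.135, 0.0]
force: [0.0, 0.3, 1.5]
opening: 0.303
```

{"fn": "jog_arm", "kwargs": {"steps": [0, 0, 30, 0, 0, 0, 20, 0, 0, 50, 0, 0, 0, 20, 0, 0, 20, 0, 0, 0, 20, -37, -44, 0, 0, 0, -4.6, 20, -37, -44, 0, 0, 0, -4.4, 20, -37, -44, 0, 0, 0, -4.4, 20, -37, -44, 0, 0, 0, -4.4, 20, -37, -44, 0, 0, 0, -4.4, 20, -38, -46, 0, 0, 0, -4.4, 20, 0, 0, 0, 0, 0, 0, 20, 0, 0, 0, 0, 0, 0, 20]}}

```text
time_s: 20.55
tcp_pos: [0.4419, -0.3509, 0.1206]
tool_rot: [-0.522, -3.098, -0.001]
force: [0.4, 0.3, -2.4]
opening: 0.3
```

```bash
python3 look.py narrow_box pics/w6.png
```

```text
20.55 [ 0.4419 -0.3509  0.1206] [70.9  0. ] [-0.81  0.53  1.58  0.    1.03 -2.04] [ 0.4  0.3 -2.4]
bench -0.0004150420868794247
narrow_box (array([ 392.6, -335. ]), array([62., 57.]), 70.8, np.float64(0.0173), 2286)
B narrow_box (array([ 417.9, -343.1]), array([ 62., 109.]), -18.9, 2197)
```

View pics/w6.png

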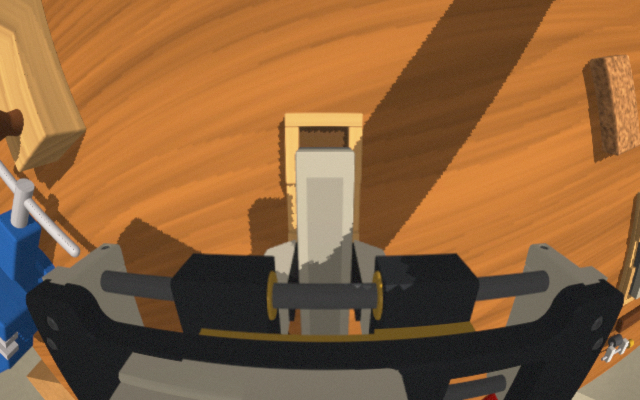

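Stone over the narrow box (325,130), aligned within 1 mm. Lowering.

{"fn": "jog_arm", "kwargs": {"steps": [-1, -0.5, -30, 0, 0, 0, 20, 0, 0, -30, 0, 0, 0, 20, 0, 0, -15, 0, 0, 0, 20, 0, 0, -8, 0, 0, 0, 20, 0, 0, -3, 0, 0, 0, 20, 0, 0, -2, 0, 0, 0, 20, 0, 0, -1, 0, 0, 0, 20, 0, 0, 0, 0, 0, 0, 20, 0, 0, 0, 0, 0, 0, 20]}}

```text
time_s: 21.72
tcp_pos: [0.441, -0.3518, 0.0321]
tool_rot: [0.522, 3.098, -0.0]
force: [-0.3, 0.3, -1.4]
opening: 0.3
```

{"fn": "jog_arm", "kwargs": {"steps": [0, 0, -1, 0, 0, 0, 20, 0, 0, -1, 0, 0, 0, 20, 0, 0, -1, 0, 0, 0, 20, 0, 0, -0.5, 0, 0, 0, 20, 0, 0, 0, 0, 0, 0, 20, 0, 0, 0, 0, 0, 0, 20]}}

```text
time_s: 22.48
tcp_pos: [0.441, -0.3516, 0.0289]
tool_rot: [0.522, 3.098, -0.0]
force: [-1.9, 1.7, 5.3]
opening: 0.3
```

{"fn": "jog_arm", "kwargs": {"steps": [0, 0, 0, 0, 0, 0, 34, 0, 0, 0, 0, 0, 0, 44, 0, 0, 0, 0, 0, 0, 44, 0, 0, 30, 0, 0, 0, 50, 0, 0, 50, 0, 0, 0, 80, 0, 0, 40, 0, 0, 0, 84, 50, 19, 0, 0, 0, 0, 84, 50, 19, 0, 0, 0, 0, 84, 50, 20, 0, 0, 0, 0, 84, 57, 20, 0, 0, 0, 0, 84, 0, 0, 0, 0, 0, 0, 84, 0, 0, 0, 0, 0, 0, 84]}}

```text
time_s: 23.98
tcp_pos: [0.6476, -0.2734, 0.1476]
tool_rot: [-0.52, -3.097, -0.0]
force: [-0.7, -0.3, 0.5]
opening: 0.915
```

```bash
python3 look.py round_stone,narrow_seated,narrow_box
```

```text
23.975 [ 0.6476 -0.2734  0.1476] [70.9  0.1] [-0.51  0.75  1.08 -0.    1.31 -1.75] [-0.7 -0.3  0.5]
bench -0.00047837656609159285
round_stone (array([ 648. , -275.2]), array([63., 63.]), -20.1, np.float64(0.0275), 3845)
narrow_seated (array([ 456.9, -356.6]), array([30., 94.]), -18.4, np.float64(0.0297), 2564)
narrow_box (array([ 489.2, -368. ]), array([63., 58.]), 70.7, np.float64(0.0176), 1637)
B narrow_box (array([ 461.7, -357.6]), array([ 62., 117.]), -19.2, 1896)
```

{"fn": "jog_arm", "kwargs": {"steps": [0.5, -1.5, -50, 0, 0, 0, 84, 0, 0, -40, 0, 0, 0, 84, 0, 0, -20, 0, 0, 0, 84, 0, 0, -8, 0, 0, 0, 84, 0, 0, -2.5, 0, 0, 0, 84, 0, 0, 0, 0, 0, 0, 84, 0, 0, 0, 0, 0, 0, 55, 0, 0, 0, 0, 0, 0, 55, 0, 0, 0, 0, 0, 0, 55, 0, 0, 0, 0, 0, 0, 55, 0, 0, 0, 0, 0, 0, 55]}}

```text
time_s: 25.4
tcp_pos: [0.6487, -0.2751, 0.0283]
tool_rot: [0.522, 3.097, -0.0]
force: [-0.2, 0.9, 2.9]
opening: 0.692
```

{"fn": "jog_arm", "kwargs": {"steps": [0, 0, 30, 0, 0, 0, 55, 0, 0, 50, 0, 0, 0, 55, 0, 0, 15, 0, 0, 0, 55, 0.5, 55, 0, 0, 0, 0, 55, 0.5, 55, 0, 0, 0, 0, 55, 0.5, 55, 0, 0, 0, 0, 55, 0.5, 55, 0, 0, 0, 0, 55, 0.5, 55, 0, 0, 0, 0, 55, 0, 55, 0, 0, 0, 0, 55, 0, 55, 0, 0, 0, 0, 55, 0, 55, 0, 0, 0, 0, 55, 0, 55, 0, 0, 0, 0, 55]}}

```text
time_s: 26.9
tcp_pos: [0.65, 0.2214, 0.1209]
tool_rot: [-0.521, -3.095, 0.002]
force: [0.6, -0.6, -1.2]
opening: 0.691
```

{"fn": "jog_arm", "kwargs": {"steps": [0, 30, 0, 0, 0, 0, 55, 0, 31, 0, 0, 0, 0, 55, 0, 0, 0, 0, 0, 0, 55, 0, 0, 0, 0, 0, 0, 55]}}

```text
time_s: 27.4
tcp_pos: [0.6505, 0.2801, 0.1214]
tool_rot: [-0.521, -3.096, 0.002]
force: [0.1, -0.4, -2.0]
opening: 0.69
```

```bash
python3 look.py round_box pics/w7.png
```

```text
27.4 [0.6505 0.2801 0.1214] [70.9  0.1] [ 0.3   0.78  1.09 -0.    1.27 -0.94] [ 0.1 -0.4 -2. ]
bench 0.0002017772129283002
round_box (array([644.7, 281.9]), array([101.,  89.]), 81.8, np.float64(0.0174), 4716)
B round_box (array([645.7, 282.1]), array([100.,  89.]), 82.4, 4461)
```

View pics/w7.png

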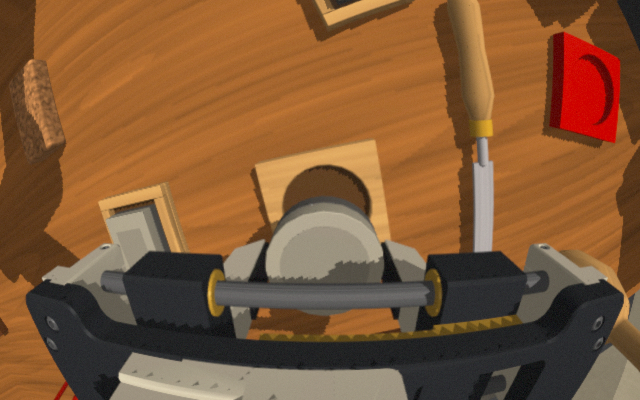

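The round stone is held over the round box (322,200), clear of the chisel. Lowering.

{"fn": "jog_arm", "kwargs": {"steps": [0.5, 1, -30, 0, 0, 0, 55, 0, 0, -30, 0, 0, 0, 55, 0, 0, -13, 0, 0, 0, 55, 0, 0, -5, 0, 0, 0, 55, 0, 0, -2, 0, 0, 0, 55, 0, 0, -1, 0, 0, 0, 55, 0, 0, 0, 0, 0, 0, 55, 0, 0, 0, 0, 0, 0, 55]}}

```text
time_s: 28.45
tcp_pos: [0.6517, 0.282, 0.0423]
tool_rot: [0.521, 3.097, 0.001]
force: [-0.8, 0.5, -2.1]
opening: 0.691
```

{"fn": "jog_arm", "kwargs": {"steps": [-0.5, -0.5, -2, 0, 0, 0, 55, 0, 0, -1.5, 0, 0, 0, 55, 0, 0, -1, 0, 0, 0, 55, 0, 0, -1, 0, 0, 0, 55, 0, 0, -0.5, 0, 0, 0, 55, 0, 0, 0, 0, 0, 0, 55, 0, 0, 0, 0, 0, 0, 55]}}

```text
time_s: 29.32
tcp_pos: [0.651, 0.2814, 0.0363]
tool_rot: [0.522, 3.098, 0.0]
force: [-3.0, -1.5, 4.0]
opening: 0.691
```

Contact. Release, rise and back away for a final check.

{"fn": "jog_arm", "kwargs": {"steps": [0, 0, 0, 0, 0, 0, 70, 0, 0, 0, 0, 0, 0, 82, 0, 0, 0, 0, 0, 0, 82, 0, 0, 30, 0, 0, 0, 82, 0, 0, 50, 0, 0, 0, 82, 0, 0, 50, 0, 0, 0, 82, 0, 0, 50, 0, 0, 0, 82, 0, -50, 0, 0, 0, 0, 82, 0, -50, 0, 0, 0, 0, 82, 0, 0, 0, 0, 0, 0, 82, 0, 0, 0, 0, 0, 0, 82]}}

```text
time_s: 30.7
tcp_pos: [0.6511, 0.1817, 0.2159]
tool_rot: [0.522, 3.098, 0.001]
force: [0.2, 0.4, 1.3]
opening: 0.892
```

```bash
python3 look.py round_seated,long_seated,short_seated,long_box,round_box,narrow_seated
python3 - <<'E'
from fit import *
im,d=camera('top');cv2.imwrite('pics/top2.png',cv2.resize(im[90:260,150:510,::-1],(792,374)));P=cloud('top',d)
for n in ['short_seated','narrow_seated','long_seated','round_seated']:
    c,z,lo,hi=LL[n]
    try: print(n,wfit(P,np.array(c),z,lo,hi))
    except Exception as e: print(n,'none')
P0=np.load('P.npy'); 
for Q in (P0,P): print(wfit(Q,np.array([.435,.004]),(.11,.056),.02,.04),wfit(Q,np.array([.624,.43]),(.26,.03),.008,.04))
E
```

```text
30.7 [0.6511 0.1817 0.2159] [70.9  0. ] [ 0.16  0.65  1.09  0.    1.41 -1.08] [0.2 0.4 1.3]
bench 0.011166319348358766
round_seated (array([650.2, 280.7]), array([63., 62.]), 75.2, np.float64(0.0354), 2529)
long_seated (array([664.3,  89.6]), array([ 52., 151.]), -8.8, np.float64(0.0327), 4785)
short_seated (array([489.7, 357.7]), array([26.,  7.]), 79.4, np.float64(0.0316), 89)
long_box (array([607.7,  98.9]), array([85., 71.]), 80.9, np.float64(0.0175), 1611)
round_box (array([651.2, 281.3]), array([102., 101.]), 82.5, np.float64(0.0173), 3982)
narrow_seated (array([ 443.1, -349.1]), array([ 32., 123.]), -20.2, np.float64(0.03), 462)
B long_box (array([665. ,  90.5]), array([ 84., 184.]), -8.9, 2066)
B round_box (array([651.7, 281.6]), array([101., 100.]), 82.7, 3752)
short_seated (array([443.7, 365.5]), array([91., 51.]), 4.7, np.float64(0.033), 409)
narrow_seated (array([ 441.6, -353.2]), array([ 30., 126.]), -19.1, np.float64(0.0301), 326)
long_seated (array([718.4,  65.7]), array([21., 34.]), -1.1, np.float64(0.0323), 62)
round_seated (array([649.1, 289.8]), array([62., 40.]), 9.6, np.float64(0.0361), 187)
(array([434. ,   3.7]), array([105.,  55.]), 0.2, np.float64(0.0281), 526) (array([635.3, 429.8]), array([ 29., 262.]), -9.3, np.float64(0.0214), 489)
(array([448.9,   3.5]), array([76., 56.]), 0.3, np.float64(0.0281), 269) (array([634.9, 430.3]), array([ 29., 261.]), -8.6, np.float64(0.0205), 488)
```

View pics/top2.png

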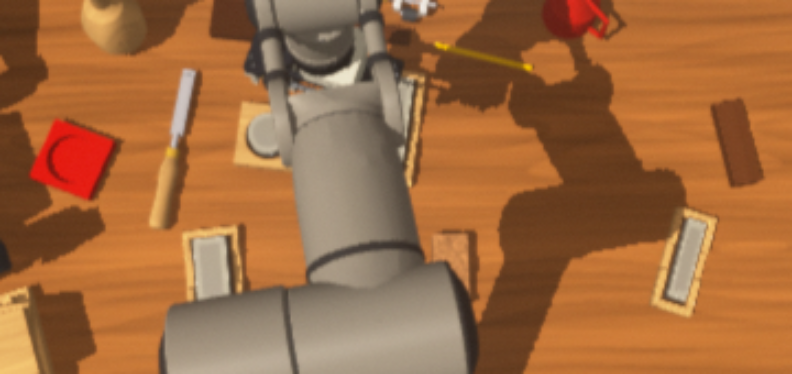

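All four stones are seated: crop shows short (210,265), narrow (685,260), round (268,135) and long (408,130, partly hidden by the arm). The chisel and cork are unmoved.

```bash
python3 -c "
from h import *
print(ticket.job_done())"
```

```text
the job is handed in; nothing more can be done
None
```

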